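Fish the screwdriver out of the lint trap

ROBOT

A 6-joint arm with a two-finger parallel gripper is mounted at the origin on a cart in front of the work surface, level with it; the furniture and walls round the work are solid. World frame = base frame: x ahead of the robot, y to its left, z up, the work surface at z = 0. Lengths are in m, angles in rad, forces in N, time in s.
With the tool pointing down it reaches from about 0.2 to 0.875 m from the base axis. Payload 3.4 kg.
Tool frame: the origin (TCP) lies midway between the tips of the shut fingers; the grasp point (between the pads) lies arm.tcp_to_grasp behind it (arm.tcp_to_grasp is the distance from the TCP to the grasp point, in m); z points along the fingers, y is the line along which they close (so a half turn about z gives the same grasp; the last joint's range is limited). The gripper opens to 94 mm and grips with 3 to 60 N. Pads are 16 mm wide; open, the fingers measure 119 mm over their backs; the gripper's body (75 mm by 177 mm) begins 78 mm behind the grasp point.
Start: joints at [1.086, 0.276, 1.505, -0, 1.361, -0.121], TCP at [0.205, 0.537, 0.205] pointing down, gripper open.
Joint ranges: [-2.89, 2.89], [-0.75, 2.08], [0.22, 2.7], [-1.18, 4.32], [0.11, 2.71], [-2.7, 2.7]. Speed limits (rad/s): [2.57, 2.57, 3.14, 3.14, 3.14, 3.14].

INTERFACE

Orientations are given as a unit quaternion [x, y, z, w].
In Python, from workcell import arm, viewer, ticket, spotter gives the robot as it stands. The module is installed in compiled form; this text tells all that it offers.
- The arm moves only by the tool apply_moves, never from a script. Its argument "steps" is a list of rows, each a list of 7 numbers: the shift along the world's x, y, z normalised to -1 to 1, where 1 is 120 mm, then the turn, a rotation vector about the world's x, y, z normalised to -1 to 1, where 1 is pi/2 rad, then the opening, from -1 (shut) to 1 (fully open), so that 0 is half open. In form: [[tx, ty, tz, ax, ay, az, hand], ...]. A call has 1 to 5 rows; each row shifts and turns the commanded pose from where the row before left it; what a row does not reach is not made up. A row lasts 1/12 s, in which the tool goes at most 41.7 mm and 7.16 degrees, less where a joint would pass 70% of its speed; a pose out of reach is approached as far as the arm can. A call with a number of a shift or a turn outside -1 to 1 is refused whole. A call with a gripper value outside its range is refused whole. The fingers move at their own pace and stop on an object; "squeeze" is the grip in N (left out, the last holds). Time passes only in rows, so rows that do not move let the fingers close. It gives the time, the measured TCP pose, the force, the opening and the grip force at its end, in the units of the state.
- arm.read_state(): the state, without advancing time (a new reading comes with each control period).
- viewer.grab_frame(name): name is "scene" or "top" or "wrist"; returns (picture, depth): 384x512x3 uint8, red, green, blue; 384x512 float32, m along the optical axis (not along the pixel's ray), 0 where there is no reading.
- viewer.get_calibration(name): a dict with "fx", "fy", "cx", "cy" (pixels), "D" ([k1, k2, p1, p2, k3] as OpenCV has them; the pictures are not rectified), "R" (3x3) and "t" (3): a world point X has camera coordinates R X + t; the wrist camera has in their place "mount" (4x4, takes a point from camera to tool coordinates, whose origin is the TCP and whose axes are the flange's). Camera axes: x right, y down, z forward; pixel columns grow to the right and rows downward; lengths in m; the calibration is good to about 2 mm. A picture is of the moment at which its call begins: read the wrist's pose just before it. get_calibration takes no time and is no camera call.
- ticket.hand_in(): hands the job in; it is judged then, once.
Trained networks look in the newest picture that a camera, given by its name, has taken for a name from the list of things; names that differ only in an ending like _2 or _b are one class to them, and where a whole thing is asked for, a point or a joint stands for the part that bears it (a point fixed in the world has none). Each returns a list of dicts, best first, with "p" (0 to 1); they miss things now and then, are a little off and sometimes report something else, mostly with a low value. They report only what shows in the picture. A call takes as long as a camera call.
- spotter.trace(query, camera): "mask" (384x512 bool, what is visible of it) and "at" ([column, row] in pixels, amid what is visible of it).
The state is a dict: "time": time; "joint_pos": joint angles; "qd": joint speeds; "tau": joint torques, N m; "tool_pos": TCP position; "orientation": TCP orientation; "contact_force": force on the tool from outside, world axes, zero at the start; "ft_torque": the same for the moment, N m; "opening": finger opening in m; "grasp_force": force on a finger pad.
Only numpy, scipy, OpenCV 4.12 (cv2) and the standard library are available. Lean on these libraries where they do the work, as an engineer would, in place of code of your own. Each camera call takes 0.05 s, during which the arm holds its last target. There are 200 camera calls.

TASK

The yellow screwdriver has dropped into the metal lint-trap housing. Swivel the housing's green cover a quarter turn open by its black knob and leave it there, then bring the screwdriver out handle first through the mouth, tilting it because the mouth is shorter than the screwdriver, and without jamming it hard against the metal. Finish while still holding the whole screwdriver still in the gripper, at least 3 cm above the housing's top and touching nothing else, and leave the other things on the table where they are.

Things in the scene. Friction and masses are not known exactly. Their poses are not given: they have to be found in the camera images.
- housing: Fixed sheet-metal box, 254 (x) x 122 (y) x 60 (z) mm, with a mouth in its top (see point mouth); origin at the centre of its underside, z up. Inner floor at z = 4 mm, top sheet from z = 56 to 60 mm; inside x -123 to +123, y -57 to +57 mm. The -x end faces roughly to the robot and has a duct stub, 44 mm across, 24 mm long.
- mouth (a point): Centre of the mouth, level with the housing's top, 60 mm above the table; axes as the housing's. The mouth is a 126 x 108 mm hole: in the housing's frame x from -8 to +118 mm, y from -54 to +54 mm. The top is closed where x is below -8 mm.
- cover (a joint): Swivel angle, rad, of the flat green cover about the upright pivot: 0 = covers the mouth, pi/2 = a quarter turn open, over the closed part of the top and 34 mm past its +y side. Grows anticlockwise from above; range 0 to 2.2, starts at 0 to 0.35. Stays where left; pushing the knob takes about 1 N.
- cover_pivot (a point): The cover's pivot, at x = -20, y = -50, z = 63 mm in the housing's frame; axes as the housing's.
- cover_knob (a point): Centre of the top of the cover's black knob: an upright round post, 18 mm across, 30 mm tall; its top is 94.5 mm, the 3 mm thick 153 x 116 mm cover plate's top 64.5 mm above the table. At cover angle a it lies at the pivot plus (125 cos a - 50 sin a, 125 sin a + 50 cos a) mm in the housing's x, y. Axes turn with the cover.
- driver: Yellow-handled screwdriver, 190 mm long, 0.09 kg, loose on the housing's inner floor. y axis along it to the handle's end, z up; origin midway, on its underside. Handle y +4 to +92 mm, 26 wide, 27 high; thin blade, 6 mm across at z 13.5 mm, to the tip at y = -95. At first its y is within 0.07 rad of the housing's +x, handle under the mouth, blade under the closed top.
- driver_tip (a point): The screwdriver's blade tip, on its centre line, 95 mm from the origin.
- driver_butt (a point): The handle's end, on the centre line, 95 mm from the origin.
- screwdriver_red: Red-handled screwdriver lying on the left of the table, 25 x 216 x 27 mm, bystander; origin at the centre of its underside.
- cash_box: Dark steel cash box, shut, 191 x 258 x 115 mm, fixed at the right rear of the table; origin at the centre of its underside.
- torch: Black torch standing upright, 44 mm across, 123 mm high, fixed at the left rear; origin at the centre of its underside.
- spanner: Open-ended steel spanner, 33 x 180 x 8 mm, bystander; origin at the centre of its underside.
- tape_roll: Black tape roll, 62 x 59 x 19 mm, bystander; origin at the centre of its underside.
- motor_pulley: Pale metal pulley, 63 mm across, 22 mm high, bystander; origin at the centre of its underside.
- drain_coupling: White pipe coupling standing upright, 42 mm across, 50 mm high, bystander; origin at the centre of its underside.

How it is judged:
By the outcome, as a careful person would: the job done as asked, in the order asked, and still so for the second after the job is handed in, while the arm keeps its last pose, push and grip.
It also fails if it takes over 54 s, if anything falls off the work surface, if the arm or the gripper's body presses on something with over 40 N, if the wrist force passes 120 N, or if a joint passes its speed limit or range.

## Working session

There is one attempt and no reset: what is moved stays moved. The work goes in short steps, Python scripts to look and compute and a tool call to move; the robot and the scene stay as the last step left them, time stands still between calls to the robot, and variables do not carry over. Pictures are saved under pics/ and viewed, at most 10 in all, crops included, and the job is handed in when it is done.

Besides the shell and the picture viewer there is one more tool, called after "Emit:" by a JSON object that holds its "name" and its "arguments". apply_moves: Moves the arm, as the interface text tells. Its arguments: {"type":"object","properties":{"steps":{"type":"array","items":{"type":"array","items":{"type":"number","minimum":-1,"maximum":1}}},"squeeze":{"type":"number"}},"required":["steps"]}

```bash
mkdir -p pics
cat > h.py <<'E'
import numpy as np, cv2
from scipy.spatial.transform import Rotation as Ro
from workcell import arm, viewer, ticket, spotter
def cal(n):
    c=viewer.get_calibration(n); K=np.array([[c['fx'],0,c['cx']],[0,c['fy'],c['cy']],[0,0,1]]); return c,K,np.array(c['D'],float)
def pose(n):
    c,K,D=cal(n)
    if 'R' in c: return np.array(c['R']),np.array(c['t'])
    s=arm.read_state(); T=np.eye(4); T[:3,:3]=Ro.from_quat(s['orientation']).as_matrix(); T[:3,3]=s['tool_pos']
    M=np.linalg.inv(T@np.array(c['mount'])); return M[:3,:3],M[:3,3]
def cloud(n,d,uv,P):
    "uv Nx2 pixels with depth -> world"
    c,K,D=cal(n); R,t=P; uv=np.asarray(uv,float).reshape(-1,2)
    z=d[uv[:,1].astype(int),uv[:,0].astype(int)]
    q=cv2.undistortPoints(uv.reshape(-1,1,2),K,D).reshape(-1,2)
    X=np.c_[q*z[:,None],z]; return ((X-t)@R)[z>0]
def proj(n,X,P):
    c,K,D=cal(n); R,t=P
    return cv2.projectPoints(np.asarray(X,float).reshape(-1,3),cv2.Rodrigues(R)[0],t,K,D)[0].reshape(-1,2)
def mcloud(n,d,m,P):
    v,u=np.nonzero(m); return cloud(n,d,np.c_[u,v],P)
def save(n,im): cv2.imwrite('pics/'+n+'.png',im[:,:,::-1])
E
python3 - <<'E'
from h import *
s=arm.read_state(); print({k:np.round(v,3).tolist() for k,v in s.items()}, arm.tcp_to_grasp)
ims=[]
for n in ('top','scene'):
    P=pose(n); im,d=viewer.grab_frame(n); ims.append(im)
    print(n,'cam at',-P[0].T@P[1])
    for q in ('housing','cover','cover_knob','driver'):
        for r in spotter.trace(q,n)[:1]:
            X=mcloud(n,d,r['mask'],P)
            print(q,round(r['p'],2),r['at'],r['mask'].sum(), np.percentile(X,[2,50,98],axis=0).round(3).tolist() if len(X) else None)
save('a_top',ims[0]); save('a_scene',ims[1])
E
```

```text
{'time': 0.0, 'joint_pos': [1.086, 0.277, 1.506, 0.0, 1.361, -0.121], 'qd': [0.0, 0.0, 0.001, 0.0, -0.001, -0.0], 'tau': [0.0, -40.459, -23.723, 0.07, 0.035, -0.0], 'tool_pos': [0.204, 0.537, 0.205], 'orientation': [0.181, 0.983, -0.001, -0.0], 'contact_force': [0.74, 0.084, -0.937], 'ft_torque': [0.037, -0.003, 0.051], 'grasp_force': 0.0, 'opening': 0.094} 0.0188
top cam at [-0.13900089 -0.08028357  1.6803088 ]
housing 0.89 [274.3, 199.2] 2316 [[0.412, -0.106, 0.003], [0.54, -0.042, 0.061], [0.677, 0.021, 0.072]]
cover 0.85 [278.1, 186.1] 1100 [[0.516, -0.091, 0.056], [0.59, -0.033, 0.064], [0.664, 0.022, 0.078]]
cover_knob 0.75 [277.8, 182.6] 1077 [[0.521, -0.09, 0.056], [0.593, -0.034, 0.064], [0.666, 0.022, 0.077]]
scene cam at [-0.41123985 -0.76662696  1.04782624]
housing 0.95 [282.6, 227.2] 3086 [[0.416, -0.116, 0.006], [0.528, -0.062, 0.06], [0.677, 0.019, 0.07]]
cover 0.74 [291.0, 210.7] 1013 [[0.519, -0.092, 0.06], [0.592, -0.037, 0.066], [0.665, 0.021, 0.077]]
cover_knob 0.55 [292.3, 214.9] 992 [[0.521, -0.092, 0.061], [0.594, -0.037, 0.066], [0.665, 0.021, 0.083]]
driver 0.71 [286.0, 226.7] 3003 [[0.416, -0.116, 0.007], [0.526, -0.061, 0.061], [0.677, 0.017, 0.07]]
```

```bash
python3 -c "
import cv2,numpy as np
a=cv2.imread('pics/a_top.png');b=cv2.imread('pics/a_scene.png')
cv2.imwrite('pics/a.png',cv2.resize(np.vstack([a,b]),None,fx=.78,fy=.78))"
```

```text
(no output)
```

View pics/a_top.png

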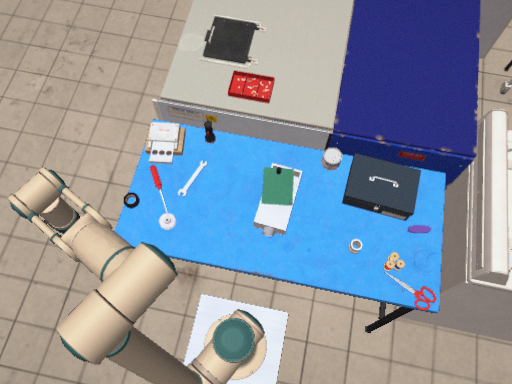

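View pics/a_scene.png

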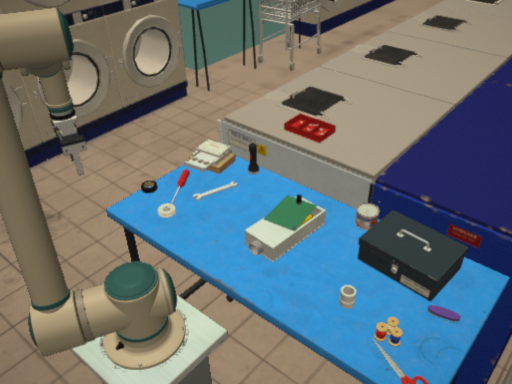

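```bash
cat >> h.py <<'E'
def fit(n,d,m,P):
    X=mcloud(n,d,m,P); X=X[(X[:,2]>.05)&(X[:,2]<.068)]
    return cv2.minAreaRect((X[:,:2]*1000).astype(np.float32)),X
E
python3 - <<'E'
from h import *
for n in ('top','scene'):
    P=pose(n); im,d=viewer.grab_frame(n)
    r=spotter.trace('housing',n)[0]
    print(n,fit(n,d,r['mask'],P)[0])
    r=spotter.trace('cover',n)[0]; X=mcloud(n,d,r['mask'],P); k=X[X[:,2]>.085]; print('knob',len(k),k.mean(0) if len(k) else 0)
    mm=cv2.minAreaRect((X[:,:2]*1000).astype(np.float32)); print('cover',mm)
c,K,D=cal('wrist'); print(np.round(c['mount'],3),K[0,0])
E
```

```text
top ((545.2454833984375, -34.7078857421875), (143.3406982421875, 281.0527648925781), 85.17652893066406)
knob 19 [ 0.64654519 -0.02735304  0.09298555]
cover ((561.08642578125, -37.22645568847656), (156.55377197265625, 315.11639404296875), 88.41694641113281)
scene ((546.0439453125, -39.42420196533203), (148.8280487060547, 279.5542297363281), 87.38752746582031)Traceback (most recent call last):
  File "<stdin>", line 6, in <module>
IndexError: list index out of range
```

Emit:
{"name": "apply_moves", "arguments": {"steps": [[0.15, -0.29, 0.07, 0, 0, 0.014, 1], [0.15, -0.29, 0.07, 0, 0, 0.014, 1], [0.15, -0.29, 0.07, 0, 0, 0.014, 1], [0.15, -0.29, 0.07, 0, 0, 0.014, 1], [0.15, -0.29, 0.07, 0, 0, 0.014, 1]]}}

```text
time: 1.22
tool_pos: [0.295, 0.3618, 0.2479]
orientation: [0.126, 0.992, 0.0, 0.0]
contact_force: [1.2, 0.2, 0.6]
opening: 0.0934
grasp_force: 0.0
```

Emit:
{"name": "apply_moves", "arguments": {"steps": [[0.15, -0.29, 0.07, 0, 0, 0.014, 1], [0.15, -0.29, 0.07, 0, 0, 0.014, 1], [0.15, -0.29, 0.07, 0, 0, 0.014, 1], [0.15, -0.29, 0.07, 0, 0, 0.014, 1], [0.15, -0.29, 0.07, 0, 0, 0.014, 1]]}}

```text
time: 1.63
tool_pos: [0.385, 0.1877, 0.2902]
orientation: [0.071, 0.997, 0.0, 0.0]
contact_force: [0.8, -0.5, -0.3]
opening: 0.0942
grasp_force: 0.0
```

Emit:
{"name": "apply_moves", "arguments": {"steps": [[0.15, -0.29, 0.07, 0, 0, 0.014, 1], [0.15, -0.29, 0.07, 0, 0, 0.014, 1], [0.15, -0.29, 0.07, 0, 0, 0.014, 1], [0.15, -0.29, 0.07, 0, 0, 0.014, 1], [0.15, -0.29, 0.07, 0, 0, 0.014, 1]]}}

```text
time: 2.05
tool_pos: [0.475, 0.0135, 0.3322]
orientation: [0.017, 1.0, 0.0, 0.0]
contact_force: [-0.3, 0.7, -0.0]
opening: 0.0937
grasp_force: 0.0
```

Emit:
{"name": "apply_moves", "arguments": {"steps": [[0.1, -0.1, 0.07, 0, 0, 0.02, 1], [0, 0, 0, 0, 0, 0, 1]]}}

```text
time: 2.22
tool_pos: [0.4896, -0.0, 0.3408]
orientation: [0.003, 1.0, -0.001, 0.002]
contact_force: [-0.1, 0.4, 0.2]
opening: 0.094
grasp_force: 0.0
```

Run:
```python
from h import *
n='wrist'
print(np.round(cal(n)[0]['mount'],3).tolist(),cal(n)[1][0,0])
P=pose(n); im,d=viewer.grab_frame(n); save('w1',im)
np.savez('w1.npz',im=im,d=d,R=P[0],t=P[1])
for q in ('housing','cover','driver'):
    for r in spotter.trace(q,n)[:1]:
        X=mcloud(n,d,r['mask'],P)
        print(q,round(r['p'],2),r['at'],r['mask'].sum(), np.percentile(X,[2,50,98],axis=0).round(3).tolist() if len(X) else None)
        if q=='housing': print(fit(n,d,r['mask'],P)[0])
        if q=='cover':
            k=X[X[:,2]>.088]; print('knob',len(k),k.mean(0),cv2.minEnclosingCircle((k[:,:2]*1000).astype(np.float32)))
            c=X[(X[:,2]>.055)&(X[:,2]<.072)]; print('cover',cv2.minAreaRect((c[:,:2]*1000).astype(np.float32)))
```

```text
[[0.0, -0.965, -0.261, 0.077], [1.0, 0.0, -0.0, -0.0], [0.0, -0.261, 0.965, -0.179], [0.0, 0.0, 0.0, 1.0]] 266.3339241684441
housing 0.88 [230.5, 197.6] 9838 [[0.418, -0.106, 0.02], [0.541, -0.039, 0.063], [0.675, 0.022, 0.067]]
((543.9946899414062, -31.82581329345703), (144.57696533203125, 278.295166015625), 86.57425689697266)
cover 0.66 [234.4, 222.9] 4963 [[0.518, -0.09, 0.063], [0.588, -0.032, 0.064], [0.664, 0.026, 0.082]]
knob 81 [ 0.64630938 -0.02463829  0.09341638] ((647.5371704101562, -24.8336181640625), 9.120458602905273)
cover ((593.9793701171875, -33.337074279785156), (157.37893676757812, 118.59541320800781), 8.022072792053223)
```

View pics/w1.png

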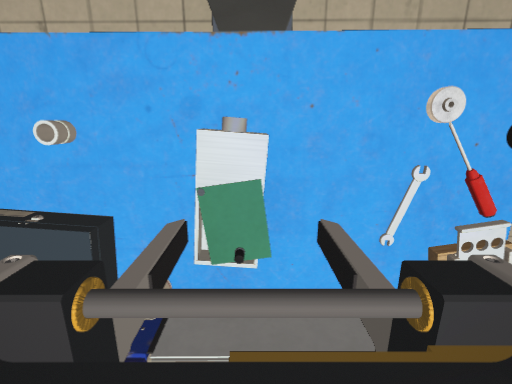

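Run:
```python
from h import *
z=np.load('w1.npz'); im,d,P=z['im'],z['d'],(z['R'],z['t'])
m=np.zeros(d.shape,bool); m[110:270,180:285]=1
hsv=cv2.cvtColor(im,cv2.COLOR_RGB2HSV)
white=m&(hsv[...,1]<60)&(hsv[...,2]>120)
X=mcloud('wrist',d,white,P); X=X[(X[:,2]>.054)&(X[:,2]<.066)]
print(len(X),np.median(X[:,2]))
# straight right side edge (-y, left in picture) + near edge via percentile bins
A=X[X[:,0]<.505]; print('near part',cv2.minAreaRect((A[:,:2]*1000).astype(np.float32)))
e=[];f=[]
for x in np.arange(.425,.66,.006):
    B=X[abs(X[:,0]-x)<.003]
    if len(B)>3: e.append((x,B[:,1].min())); 
    if len(B)>3 and x<.5: f.append((x,B[:,1].max()))
for g in(e,f):
    g=np.array(g); l=cv2.fitLine((g*1000).astype(np.float32),cv2.DIST_HUBER,0,.01,.01).ravel(); print('edge ang',np.degrees(np.arctan2(l[1],l[0])),l[2:],len(g))
g=np.array([(B[:,0].min(),y) for y in np.arange(-.085,.015,.005) for B in [A[abs(A[:,1]-y)<.0025]] if len(B)>3])
l=cv2.fitLine((g*1000).astype(np.float32),cv2.DIST_HUBER,0,.01,.01).ravel(); print('near ang',np.degrees(np.arctan2(l[1],l[0])),l[2:])
print('xmax',X[:,0].max(), X[X[:,0].argmax()])
```

```text
4153 0.059957230300862085
near part ((457.778564453125, -36.33586120605469), (125.6310043334961, 93.48296356201172), 89.64497375488281)
edge ang -4.5982423 [ 515.     -100.1433] 40
edge ang -2.7831876 [466.0834    23.698914] 13
near ang 85.609764 [428.03183  -39.352364]
xmax 0.6838713188823592 [ 0.68387132 -0.01369178  0.05915249]
```

Wrist view: the housing spans (197,130)–(258,267) with its far end pointing down and slightly left. The green cover sits over the mouth, already about 12° open, with the knob at (239,256). I make the housing centre about (0.5545, -0.043) with yaw -4.4°. Next I go to the knob.

Emit:
{"name": "apply_moves", "arguments": {"steps": [[0.188, -0.03, -0.239, 0, 0, 0, 0], [0.188, -0.03, -0.239, 0, 0, 0, 0], [0.188, -0.03, -0.239, 0, 0, 0, 0], [0.188, -0.03, -0.239, 0, 0, 0, 0], [0.188, -0.03, -0.239, 0, 0, 0, 0]]}}

```text
time: 2.83
tool_pos: [0.5992, -0.0127, 0.1953]
orientation: [0.0, 1.0, 0.0, -0.0]
contact_force: [-0.3, -0.2, 1.1]
opening: 0.0642
grasp_force: 0.0
```

Emit:
{"name": "apply_moves", "arguments": {"steps": [[0.188, -0.03, -0.239, 0, 0, 0, 0], [0.188, -0.03, -0.239, 0, 0, 0, 0], [0, 0, 0, 0, 0, 0, 0], [0, 0, 0, 0, 0, 0, 0]]}}

```text
time: 3.17
tool_pos: [0.6428, -0.02, 0.1368]
orientation: [0.0, 1.0, 0.001, -0.003]
contact_force: [-0.8, 1.4, -0.2]
opening: 0.0472
grasp_force: 0.0
```

Run:
```python
from h import *
s=arm.read_state(); print(s['tool_pos'],s['orientation'],s['joint_pos'])
n='wrist'; P=pose(n); im,d=viewer.grab_frame(n); 
X=mcloud(n,d,d>0,P); k=X[(X[:,2]>.085)&(X[:,2]<.1)&(abs(X[:,0]-.647)<.022)&(abs(X[:,1]+.025)<.02)]
print(len(k),np.percentile(k,[2,50,98],axis=0) if len(k) else 0)
p=proj(n,[[.6475,-.0248,.0945],s['tool_pos']],P); print(p)
for q in p: cv2.circle(im,(int(q[0]),int(q[1])),3,(255,0,0),-1)
save('w2',im)
```

```text
[ 0.64276241 -0.0200351   0.13676668] [ 4.53725495e-04  9.99995410e-01  5.97335628e-04 -2.93551739e-03] [-1.39515344e-01  4.22344332e-01  1.45347309e+00  3.86482430e-04
  1.27175522e+00 -1.70951918e+00]
343 [[ 0.63907803 -0.03336938  0.0856298 ]
 [ 0.64602016 -0.02541211  0.09404853]
 [ 0.65476289 -0.01743459  0.09550443]]
[[246.72001051 218.70008144]
 [252.16710029 232.55958184]]
```

View pics/w2.png

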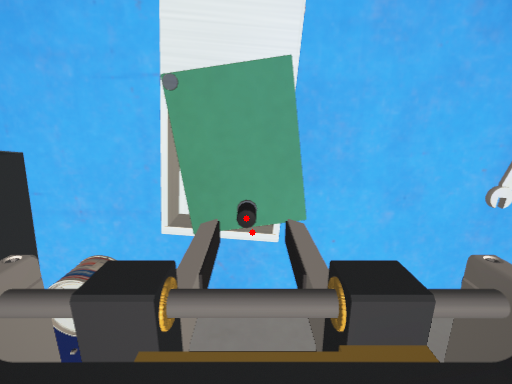

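Emit:
{"name": "apply_moves", "arguments": {"steps": [[0.038, -0.043, -0.15, 0, 0, 0, 0], [0, 0, -0.2, 0, 0, 0, 0], [0, 0, -0.19, 0, 0, 0, 0], [0, 0, 0, 0, 0, 0, -1], [0, 0, 0, 0, 0, 0, -1]], "squeeze": 8}}

```text
time: 3.63
tool_pos: [0.6482, -0.0262, 0.0759]
orientation: [0.001, 1.0, 0.0, 0.0]
contact_force: [-0.5, -0.3, -0.1]
opening: 0.0369
grasp_force: 0.0
```

Emit:
{"name": "apply_moves", "arguments": {"steps": [[0, 0, 0, 0, 0, 0, -1], [0, 0, 0, 0, 0, 0, -1], [0, 0, 0, 0, 0, 0, -1], [0, 0, 0, 0, 0, 0, -1]]}}

```text
time: 3.97
tool_pos: [0.6506, -0.0267, 0.0767]
orientation: [0.001, 1.0, 0.0, 0.002]
contact_force: [-0.3, 1.6, 6.7]
opening: 0.0176
grasp_force: 8.0
```

Run:
```python
from h import *
s=arm.read_state(); print(s['tool_pos'],s['opening'],s['grasp_force'],s['contact_force'])
piv=np.array([530.7,-91.7]); k=np.array([647.0,-25.2]); v=k-piv
ang=np.radians(np.linspace(0,77.6,16)); pr=v
for a in ang[1:]:
    w=Ro.from_rotvec([0,0,a]).apply([*v,0])[:2]; print(((w-pr)/120).round(3),end=' '); pr=w
```

```text
[ 0.65055455 -0.02672503  0.0767152 ] 0.017635196955946862 8.000669181346893 [-0.26056243  1.63039434  6.70720704]
[-0.054  0.085] [-0.061  0.08 ] [-0.068  0.074] [-0.075  0.068] [-0.081  0.061] [-0.086  0.053] [-0.09   0.045] [-0.094  0.037] [-0.097  0.028] [-0.099  0.019] [-0.1   0.01] [-0.101  0.001] [-0.1   -0.008] [-0.099 -0.017] [-0.097 -0.026]
```

Emit:
{"name": "apply_moves", "arguments": {"steps": [[-0.054, 0.085, 0, 0, 0, 0.022, -1], [-0.061, 0.08, 0, 0, 0, 0.022, -1], [-0.068, 0.074, 0, 0, 0, 0.022, -1], [-0.075, 0.068, 0, 0, 0, 0.022, -1], [-0.081, 0.061, 0, 0, 0, 0.022, -1]]}}

```text
time: 4.38
tool_pos: [0.6109, 0.0169, 0.0765]
orientation: [-0.086, 0.996, -0.001, 0.003]
contact_force: [1.2, -1.0, 5.2]
opening: 0.0178
grasp_force: 8.0
```

Emit:
{"name": "apply_moves", "arguments": {"steps": [[-0.086, 0.053, 0, 0, 0, 0.022, -1], [-0.09, 0.045, 0, 0, 0, 0.022, -1], [-0.094, 0.037, 0, 0, 0, 0.022, -1], [-0.097, 0.028, 0, 0, 0, 0.022, -1], [-0.099, 0.019, 0, 0, 0, 0.022, -1]]}}

```text
time: 4.8
tool_pos: [0.555, 0.0395, 0.0764]
orientation: [-0.172, 0.985, -0.0, 0.003]
contact_force: [2.6, 1.4, 6.0]
opening: 0.0177
grasp_force: 8.0
```

Emit:
{"name": "apply_moves", "arguments": {"steps": [[-0.1, 0.01, 0, 0, 0, 0.022, -1], [-0.101, 0.001, 0, 0, 0, 0.022, -1], [-0.1, -0.008, 0, 0, 0, 0.022, -1], [-0.099, -0.017, 0, 0, 0, 0.022, -1], [-0.097, -0.026, 0, 0, 0, 0.022, -1]]}}

```text
time: 5.22
tool_pos: [0.4944, 0.0361, 0.0763]
orientation: [-0.255, 0.967, 0.001, 0.003]
contact_force: [0.6, 5.1, 8.9]
opening: 0.0176
grasp_force: 8.0
```

Emit:
{"name": "apply_moves", "arguments": {"steps": [[0, 0, 0, 0, 0, 0, -1], [0, 0, 0, 0, 0, 0, -1], [0, 0, 0, 0, 0, 0, -1]]}}

```text
time: 5.47
tool_pos: [0.4929, 0.0357, 0.0762]
orientation: [-0.255, 0.967, 0.001, 0.001]
contact_force: [-2.6, 4.1, 10.0]
opening: 0.0173
grasp_force: 8.0
```

Emit:
{"name": "apply_moves", "arguments": {"steps": [[0, 0, 0, 0, 0, 0, -0.2], [0, 0, 0, 0, 0, 0, -0.2], [0, 0, 0, 0, 0, 0, -0.2], [0, 0, 0.15, 0, 0, 0, -0.2], [0, 0, 0.3, 0, 0, 0, -0.2]]}}

```text
time: 5.88
tool_pos: [0.4892, 0.0342, 0.1251]
orientation: [-0.255, 0.967, 0.002, -0.005]
contact_force: [0.8, 0.0, -0.8]
opening: 0.0375
grasp_force: 0.0
```

Emit:
{"name": "apply_moves", "arguments": {"steps": [[0.05, -0.1, 0.3, 0, 0, -0.076, -0.2], [0.05, -0.1, 0.3, 0, 0, -0.076, -0.2], [0.05, -0.1, 0.3, 0, 0, -0.076, -0.2], [0.05, -0.1, 0.3, 0, 0, -0.076, -0.2], [0.05, -0.1, 0.25, 0, 0, -0.076, -0.2]]}}

```text
time: 6.3
tool_pos: [0.5232, -0.0266, 0.305]
orientation: [0.044, 0.999, -0.0, 0.001]
contact_force: [0.7, -0.5, 0.1]
opening: 0.0372
grasp_force: 0.0
```

Emit:
{"name": "apply_moves", "arguments": {"steps": [[0.05, -0.1, 0, 0, 0, 0, -0.2], [0, 0, 0, 0, 0, 0, -0.2], [0, 0, 0, 0, 0, 0, -0.2]]}}

```text
time: 6.55
tool_pos: [0.5283, -0.038, 0.3009]
orientation: [0.041, 0.999, 0.0, -0.001]
contact_force: [0.1, 0.1, -0.7]
opening: 0.0379
grasp_force: 0.0
```

Run:
```python
from h import *
s=arm.read_state(); print(s['tool_pos'],s['orientation'],s['joint_pos'])
n='wrist'; P=pose(n); im,d=viewer.grab_frame(n); save('w3',im); np.savez('w3.npz',im=im,d=d,R=P[0],t=P[1])
H=np.array([554.5,-43.])
def inH(X): 
    Y=X*1000.; Y[:,:2]-=H; return Ro.from_euler('z',4.4,degrees=True).apply(Y)
for q in ('driver','cover','housing'):
    for r in spotter.trace(q,n)[:1]:
        X=inH(mcloud(n,d,r['mask'],P)); print(q,round(r['p'],2),r['at'],len(X),np.percentile(X,[1,50,99],axis=0).round(1).tolist())
        if q=='driver':
            hsv=cv2.cvtColor(im,cv2.COLOR_RGB2HSV)
            y=r['mask']&(hsv[...,0]>15)&(hsv[...,0]<35)&(hsv[...,1]>120); X=inH(mcloud(n,d,y,P)); X=X[X[:,2]<50]
            print('yellow',len(X),cv2.minAreaRect(X[:,:2].astype(np.float32)),cv2.fitLine(X[:,:2].astype(np.float32),cv2.DIST_HUBER,0,.01,.01).ravel(),np.percentile(X,[1,50,99],axis=0).round(1).tolist())
        if q=='cover':
            c=X[(X[:,2]>58)&(X[:,2]<70)]; print(cv2.minAreaRect(c[:,:2].astype(np.float32))); k=X[X[:,2]>88]; print('knob',k.mean(0))
```

```text
[ 0.52825238 -0.03798214  0.30093123] [ 4.06217344e-02  9.99173654e-01  3.78051945e-04 -1.31934187e-03] [-2.03430953e-01  1.68947544e-01  1.41580229e+00  3.18448747e-04
  1.55956917e+00 -1.69296538e+00]
driver 0.62 [244.8, 218.1] 697 [[5.5, -21.7, 20.7], [56.5, -8.7, 28.1], [106.5, 4.2, 32.2]]
yellow 656 ((55.73282241821289, -9.640362739562988), (22.930042266845703, 104.79315948486328), 86.18357849121094) [ 0.9983163  -0.05800515 53.72597    -9.565518  ] [[5.5, -21.7, 22.0], [54.9, -9.7, 28.3], [106.1, 2.5, 32.3]]
cover 0.62 [246.8, 211.0] 733 [[4.2, -21.8, 19.5], [54.6, -8.8, 27.8], [107.7, 3.7, 32.2]]
((0.0, 0.0), (0.0, 0.0), 0.0)
knob [nan nan nan]
housing 0.92 [260.4, 164.0] 12171 [[-144.3, -59.3, 2.4], [-43.1, 13.6, 63.7], [124.0, 94.0, 91.8]]<stdin>:15: RuntimeWarning: Mean of empty slice.
  ret = um.true_divide(
```

View pics/w3.png

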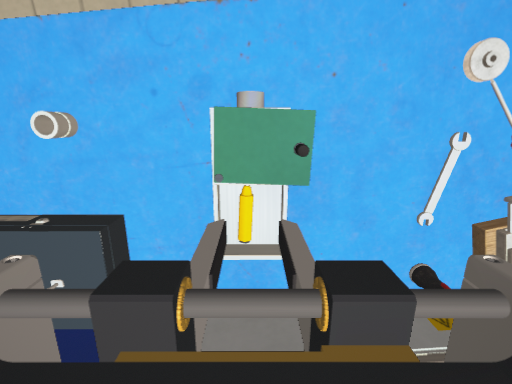

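The cover is a quarter turn open, with the knob at (302,150). The driver's handle lies in the mouth at (246,187)–(245,243). Next I go above the handle.

Emit:
{"name": "apply_moves", "arguments": {"steps": [[0.142, -0.0325, -0.283, 0, 0, -0.0066, 0.06], [0.142, -0.0325, -0.283, 0, 0, -0.0066, 0.06], [0.142, -0.0325, -0.283, 0, 0, -0.0066, 0.06], [0.142, -0.0325, -0.283, 0, 0, -0.0066, 0.06], [0.142, -0.0325, -0.283, 0, 0, -0.0066, 0.06]]}}

```text
time: 7.17
tool_pos: [0.6138, -0.0565, 0.1303]
orientation: [0.066, 0.998, 0.0, -0.001]
contact_force: [0.2, -0.1, 0.6]
opening: 0.0501
grasp_force: 0.0
```

Emit:
{"name": "apply_moves", "arguments": {"steps": [[0, 0, 0, 0, 0, 0, 0.06], [0, 0, 0, 0, 0, 0, 0.06], [0, 0, 0, 0, 0, 0, 0.06]]}}

```text
time: 7.42
tool_pos: [0.6138, -0.0567, 0.1333]
orientation: [0.066, 0.998, 0.0, -0.0]
contact_force: [-0.1, -0.4, 0.8]
opening: 0.0498
grasp_force: 0.0
```

Run:
```python
from h import *
s=arm.read_state(); print(s['tool_pos'],s['orientation'],s['opening'])
n='wrist'; P=pose(n); im,d=viewer.grab_frame(n)
H=np.array([554.5,-43.])
def inH(X): 
    Y=X*1000.; Y[:,:2]-=H; return Ro.from_euler('z',4.4,degrees=True).apply(Y)
hsv=cv2.cvtColor(im,cv2.COLOR_RGB2HSV)
y=(hsv[...,0]>15)&(hsv[...,0]<35)&(hsv[...,1]>120)
X=inH(mcloud(n,d,y,P)); X=X[(X[:,2]<45)&(abs(X[:,1])<50)&(abs(X[:,0]-60)<75)]
print(len(X),cv2.fitLine(X[:,:2].astype(np.float32),cv2.DIST_HUBER,0,.01,.01).ravel(),np.percentile(X,[1,50,99],axis=0).round(1).tolist())
for x in range(0,112,6):
    B=X[abs(X[:,0]-x)<3]
    if len(B)>5: print(x,np.percentile(B[:,1],[1,99]).round(1),B[:,2].max().round(1),end=';')
print(inH(s['tool_pos'][None].copy()))
k=inH(mcloud(n,d,d>0,P)); k=k[(k[:,2]>91)&(k[:,2]<98)&(np.hypot(k[:,0]+70,k[:,1]-75)<20)]; print('knob',len(k),np.median(k,0))
for q in proj(n,[s['tool_pos']],P): cv2.circle(im,(int(q[0]),int(q[1])),3,(255,0,0),-1)
save('w4',im)
```

```text
[ 0.61376057 -0.05672122  0.13327546] [ 6.59567376e-02  9.97822470e-01  1.20399744e-04 -1.13594887e-04] 0.04975516896563664
1850 [ 9.9894404e-01 -4.5943175e-02  5.3284470e+01 -9.5719967e+00] [[5.3, -22.4, 20.7], [53.8, -9.6, 28.2], [105.5, 2.5, 32.0]]
6 [-14.2  -0.7] 26.0;12 [-15.6   0.7] 27.6;18 [-19.2   1.5] 31.1;24 [-19.5   3.4] 31.9;30 [-19.8   3.1] 32.3;36 [-20.2   2.8] 32.1;42 [-20.7   2.6] 32.4;48 [-21.1   2.3] 32.2;54 [-21.5   2. ] 32.1;60 [-21.9   1.8] 32.2;66 [-22.3   1.5] 32.0;72 [-22.7   1.3] 32.2;78 [-22.    0.9] 31.9;84 [-22.3  -0.5] 32.7;90 [-22.7  -0.8] 32.0;96 [-23.1   0.1] 31.8;102 [-23.4  -1.2] 32.1;108 [-22.2  -2.7] 31.9;[[ 60.13859818  -9.13437117 133.27545899]]
knob 506 [-64.25190891  75.46655859  94.27740496]
```

View pics/w4.png

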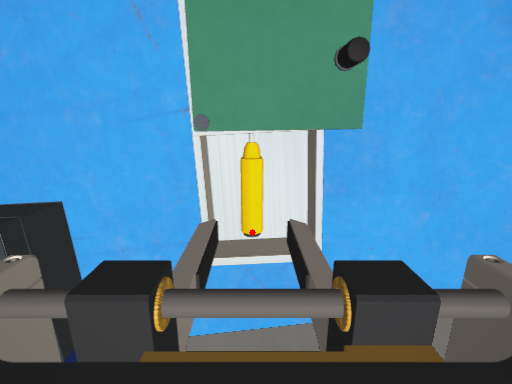

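The handle sits centred between the fingers, at (252,140)–(252,235). Descending now.

Emit:
{"name": "apply_moves", "arguments": {"steps": [[0, -0.006, -0.3, 0, 0, 0, 0.06], [0, 0, -0.3, 0, 0, 0, 0.06], [0, 0, -0.2, 0, 0, 0, 0.06], [0, 0, -0.15, 0, 0, 0, 0.06], [0, 0, -0.05, 0, 0, 0, 0.06]]}}

```text
time: 7.88
tool_pos: [0.6128, -0.0575, 0.0123]
orientation: [0.066, 0.998, 0.0, -0.001]
contact_force: [-0.3, 0.1, 0.6]
opening: 0.0499
grasp_force: 0.0
```

Emit:
{"name": "apply_moves", "arguments": {"steps": [[0, 0, 0, 0, 0, 0, 0.06], [0, 0, 0, 0, 0, 0, 0.06], [0, 0, 0, 0, 0, 0, 0.06]]}}

```text
time: 8.13
tool_pos: [0.6157, -0.0582, 0.015]
orientation: [0.066, 0.998, -0.0, 0.002]
contact_force: [-0.2, 0.6, 0.4]
opening: 0.0499
grasp_force: 0.0
```

Emit:
{"name": "apply_moves", "arguments": {"steps": [[0, 0, -0.02, 0, 0, 0, -1], [0, 0, 0, 0, 0, 0, -1], [0, 0, 0, 0, 0, 0, -1], [0, 0, 0, 0, 0, 0, -1], [0, 0, 0, 0, 0, 0, -1]], "squeeze": 35}}

```text
time: 8.55
tool_pos: [0.6143, -0.058, 0.0105]
orientation: [0.066, 0.998, 0.0, 0.0]
contact_force: [-0.0, -0.1, 2.3]
opening: 0.0252
grasp_force: 35.0
```

Emit:
{"name": "apply_moves", "arguments": {"steps": [[0, 0, 0, 0, 0, 0, -1], [0, 0, 0, 0, 0, 0, -1]]}}

```text
time: 8.72
tool_pos: [0.6142, -0.058, 0.0105]
orientation: [0.066, 0.998, 0.0, 0.0]
contact_force: [-0.5, 1.4, 3.4]
opening: 0.0248
grasp_force: 35.0
```

```bash
cat > plan.py <<'E'
# planar (housing x,z in mm): driver as union of boxes; report min clearances along a list of (dx,dz,dpitch deg) rows about the grip TCP
import numpy as np
def pts():
    P=[]
    for a,b,r in((-95,-14,3),(-14,4,9),(4,94,13.5)):
        for y in np.linspace(a,b,60): P+=[(y,r),(y,-r)]
    return np.array(P)
D=pts()
def clear(g,th,gy=45.5,tcp_off=-7):
    # g: TCP (x,z); at th=0 driver axis is 7 above the TCP
    c,s=np.cos(th),np.sin(th); R=np.array([[c,-s],[s,c]])
    X=g+(D-[gy,tcp_off])@R.T
    f=X[:,1].min()-4; w=X[:,0].min()+123; w2=123-X[(X[:,1]<58),0].max() if (X[:,1]<58).any() else 99
    def rect(x0,x1,z0,z1):
        d=np.hypot(np.maximum(np.maximum(x0-X[:,0],X[:,0]-x1),0),np.maximum(np.maximum(z0-X[:,1],X[:,1]-z1),0)); return d.min()
    return f,w,w2,rect(-123,-8,56,64.5),rect(118,127,0,60),X[:,1].min()
def run(rows):
    g=np.array([60.,10.5]); th=0
    for i,(dx,dz,dt) in enumerate(rows):
        g=g+[dx,dz]; th+=np.radians(dt); print(i,g,round(np.degrees(th),1),np.round(clear(g,th),1))
E
python3 - <<'E'
from plan import *
# keep the tip about 3 mm above floor while tilting
run([(0,3,0)]+[(2.5,11,4)]*5+[(20,12,4)]*5+[(18,22,4)]*3+[(0,30,0)]*2)
E
```

```text
0 [60.  13.5] 0.0 [ 3.  42.5 14.5 27.8  9.5  7. ]
1 [62.5 24.5] 4.0 [11.1 44.6 11.7 22.1  6.7 15.1]
2 [65.  35.5] 8.0 [15.9 47.5  9.1 17.5  4.1 19.9]
3 [67.5 46.5] 12.0 [17.2 51.   6.7 15.   1.7 21.2]
4 [70.  57.5] 16.0 [18.6 55.2 28.  10.1  4.3 22.6]
5 [72.5 68.5] 20.0 [20.2 60.1 61.5  5.8 17.1 24.2]
6 [92.5 80.5] 24.0 [23.  83.1 65.8  8.5 22.6 27. ]
7 [112.5  92.5] 28.0 [ 26.1 106.8  84.3  14.4  24.8  30.1]
8 [132.5 104.5] 32.0 [ 29.4 131.1  73.3  23.7  23.6  33.4]
9 [152.5 116.5] 36.0 [ 33.2 156.   58.8  43.3  23.5  37.2]
10 [172.5 128.5] 40.0 [ 37.3 181.4  41.8  67.2  21.4  41.3]
11 [190.5 150.5] 44.0 [ 51.8 205.5  34.4  90.5  18.7  55.8]
12 [208.5 172.5] 48.0 [ 66.8 230.1  99.  115.5  12.6  70.8]
13 [226.5 194.5] 52.0 [ 82.2 255.1  99.  142.4  28.   86.2]
14 [226.5 224.5] 52.0 [112.2 255.1  99.  150.7  57.1 116.2]
15 [226.5 254.5] 52.0 [142.2 255.1  99.  164.1  86.8 146.2]
```

Run:
```python
from plan import *
run([(-1,5,2)]+[(-1,8.5,4)]*4+[(6,13,4)]+[(15,11,4)]*5+[(14,12,4)]*3+[(0,25,0)]*3)
```

```text
0 [59.  15.5] 2.0 [ 3.6 41.2 15.3 27.5 10.3  7.6]
1 [58. 24.] 6.0 [ 9.2 40.2 16.1 22.9 11.1 13.2]
2 [57.  32.5] 10.0 [ 8.  39.9 17.1 18.4 12.1 12. ]
3 [56. 41.] 14.0 [ 6.9 40.3 18.4 14.  13.4 10.9]
4 [55.  49.5] 18.0 [ 5.9 41.3 21.3  9.7 14.9  9.9]
5 [61.  62.5] 22.0 [ 9.6 50.  57.   7.9 17.5 13.6]
6 [76.  73.5] 26.0 [11.5 68.3 65.  11.1 24.  15.5]
7 [91.  84.5] 30.0 [13.7 87.3 74.1 14.8 28.2 17.7]
8 [106.   95.5] 34.0 [ 16.2 106.9  79.9  21.   29.6  20.2]
9 [121.  106.5] 38.0 [ 19.2 127.1  70.8  29.6  28.3  23.2]
10 [136.  117.5] 42.0 [ 22.5 147.9  59.4  41.4  26.3  26.5]
11 [150.  129.5] 46.0 [ 27.2 168.2  47.7  57.1  26.5  31.2]
12 [164.  141.5] 50.0 [ 32.4 189.   34.7  75.7  21.2  36.4]
13 [178.  153.5] 54.0 [ 38.2 210.3  19.5  95.9  10.4  42.2]
14 [178.  178.5] 54.0 [ 63.2 210.3  99.   95.5  25.1  67.2]
15 [178.  203.5] 54.0 [ 88.2 210.3  99.  100.3  41.3  92.2]
16 [178.  228.5] 54.0 [113.2 210.3  99.  110.7  62.7 117.2]
```

Emit:
{"name": "apply_moves", "arguments": {"steps": [[-0.008, 0.001, 0.042, -0.003, -0.022, 0, -1], [-0.008, 0.001, 0.071, -0.006, -0.044, 0, -1], [-0.008, 0.001, 0.071, -0.006, -0.044, 0, -1]]}}

```text
time: 8.97
tool_pos: [0.6116, -0.0578, 0.0318]
orientation: [0.066, 0.994, -0.006, 0.088]
contact_force: [0.5, 0.2, -1.0]
opening: 0.025
grasp_force: 35.0
```

Emit:
{"name": "apply_moves", "arguments": {"steps": [[0, 0, 0, 0, 0, 0, -1], [0, 0, 0, 0, 0, 0, -1]]}}

```text
time: 9.13
tool_pos: [0.6101, -0.0574, 0.0322]
orientation: [0.066, 0.994, -0.006, 0.086]
contact_force: [0.3, 0.2, -0.4]
opening: 0.0248
grasp_force: 35.0
```

Run:
```python
from h import *
s=arm.read_state(); print(s['joint_pos'],s['opening'],s['contact_force'])
n='wrist'; P=pose(n); im,d=viewer.grab_frame(n); save('w5',im)
H=np.array([554.5,-43.])
def inH(X): 
    Y=X*1000.; Y[:,:2]-=H; return Ro.from_euler('z',4.4,degrees=True).apply(Y)
hsv=cv2.cvtColor(im,cv2.COLOR_RGB2HSV)
y=(hsv[...,0]>15)&(hsv[...,0]<35)&(hsv[...,1]>120)
X=inH(mcloud(n,d,y,P)); X=X[(X[:,2]<90)&(abs(X[:,1])<50)&(abs(X[:,0]-60)<75)]
for x in range(-10,115,8):
    B=X[abs(X[:,0]-x)<4]
    if len(B)>5: print(x,np.percentile(B[:,1],[1,99]).round(1),B[:,2].max().round(1),end='; ')
```

```text
[-0.21632276  0.3933709   1.8232313   0.02044212  0.75296062 -1.66780102] 0.02479810688556858 [ 0.28389424  0.17739236 -0.39958472]
-2 [-13.7  -0.9] 39.0; 6 [-16.    0.6] 42.1; 14 [-19.5   3.3] 47.9; 22 [-20.    3.1] 48.6; 30 [-20.7   2.8] 50.5; 38 [-21.3   2.6] 51.6; 46 [-22.6   3. ] 53.2; 54 [-22.3   2.6] 54.5; 62 [-22.5   1.7] 56.0; 70 [-23.    0.6] 56.6; 78 [-23.5   0.3] 58.3; 86 [-24.1   0.2] 58.8;
```

View pics/w5.png

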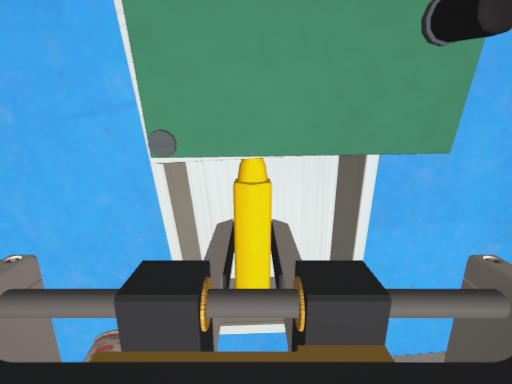

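Emit:
{"name": "apply_moves", "arguments": {"steps": [[0.008, -0.001, 0.071, -0.006, -0.044, 0, -1], [0.008, -0.001, 0.075, -0.006, -0.044, 0, -1], [0.05, -0.007, 0.105, -0.006, -0.044, 0, -1]]}}

```text
time: 9.43
tool_pos: [0.6191, -0.0587, 0.0612]
orientation: [0.065, 0.98, -0.013, 0.19]
contact_force: [-0.2, 1.2, -1.4]
opening: 0.0249
grasp_force: 35.0
```

Emit:
{"name": "apply_moves", "arguments": {"steps": [[0.124, -0.016, 0.092, -0.006, -0.044, 0, -1], [0.124, -0.016, 0.092, -0.006, -0.044, 0, -1], [0.124, -0.016, 0.092, -0.006, -0.044, 0, -1]]}}

```text
time: 9.68
tool_pos: [0.6656, -0.0649, 0.096]
orientation: [0.063, 0.954, -0.02, 0.293]
contact_force: [0.8, 0.1, -1.3]
opening: 0.0247
grasp_force: 35.0
```

Emit:
{"name": "apply_moves", "arguments": {"steps": [[0.124, -0.016, 0.092, -0.006, -0.044, 0, -1], [0.124, -0.016, 0.092, -0.006, -0.044, 0, -1], [0.06, -0.008, 0.15, 0, 0, 0, -1], [0, 0, 0, 0, 0, 0, -1], [0, 0, 0, 0, 0, 0, -1]]}}

```text
time: 10.1
tool_pos: [0.6963, -0.0666, 0.1315]
orientation: [0.06, 0.937, -0.021, 0.342]
contact_force: [-0.2, 0.6, -1.5]
opening: 0.0248
grasp_force: 35.0
```

Run:
```python
from h import *
s=arm.read_state(); print(s['joint_pos'],s['opening'],s['contact_force'],s['tool_pos'])
from plan import clear
H=np.array([554.5,-43.]); R=Ro.from_quat(s['orientation']); th=np.arctan2(R.as_matrix()[0,2],-R.as_matrix()[2,2])
X=s['tool_pos']*1000; X[:2]-=H; X=Ro.from_euler('z',4.4,degrees=True).apply(X); print(X,np.degrees(th),np.round(clear(X[[0,2]],th),1))
n='scene'; im,d=viewer.grab_frame(n); save('s6',cv2.resize(im[130:300,200:420],None,fx=3,fy=3))
```

```text
[-0.23464098  0.25397934  2.01270219  0.38318171  0.19107439 -2.02878624] 0.024844312818184274 [-0.19439939  0.64009228 -1.48904365] [ 0.69633041 -0.06660232  0.13154671]
[143.2231513  -12.65167012 131.54671268] 39.91161168262309 [ 40.5 152.   74.3  37.7  37.1  44.5]
```

View pics/s6.png

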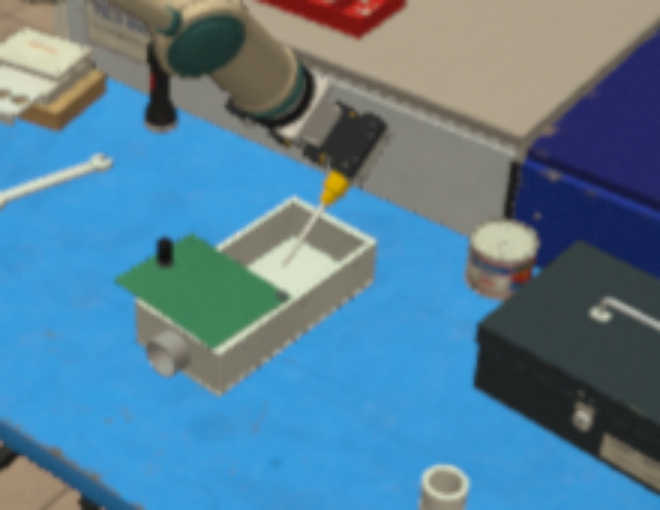

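The tip is clear of the closed top. The wrist joint is near its limit, so I ease the tilt slightly while lifting.

Emit:
{"name": "apply_moves", "arguments": {"steps": [[0, 0, 0.12, 0.003, 0.022, 0, -1], [0, 0, 0.14, 0.003, 0.022, 0, -1], [0, 0, 0.14, 0.003, 0.022, 0, -1]]}}

```text
time: 10.4
tool_pos: [0.693, -0.0662, 0.177]
orientation: [0.062, 0.955, -0.017, 0.289]
contact_force: [1.2, 0.1, -1.1]
opening: 0.0252
grasp_force: 35.0
```

Emit:
{"name": "apply_moves", "arguments": {"steps": [[0, 0, 0.14, 0.003, 0.022, 0, -1], [0, 0, 0.14, 0.003, 0.022, 0, -1], [0, 0, 0.14, 0.003, 0.022, 0, -1], [0, 0, 0, 0, 0, 0, -1], [0, 0, 0, 0, 0, 0, -1]]}}

```text
time: 10.82
tool_pos: [0.695, -0.0663, 0.2291]
orientation: [0.063, 0.968, -0.013, 0.242]
contact_force: [-1.0, 0.5, -1.2]
opening: 0.0248
grasp_force: 35.0
```

Emit:
{"name": "apply_moves", "arguments": {"steps": [[0, 0, 0, 0, 0, 0, -1], [0, 0, 0, 0, 0, 0, -1], [0, 0, 0, 0, 0, 0, -1], [0, 0, 0, 0, 0, 0, -1]]}}

```text
time: 11.15
tool_pos: [0.6935, -0.066, 0.2276]
orientation: [0.063, 0.968, -0.013, 0.241]
contact_force: [-0.3, 0.5, -0.1]
opening: 0.0248
grasp_force: 35.0
```

Run:
```python
from h import *
s=arm.read_state(); print(s['joint_pos'],np.abs(s['qd']).max(),s['opening'],s['contact_force'],s['tool_pos'])
from plan import clear
H=np.array([554.5,-43.]); R=Ro.from_quat(s['orientation']); th=np.arctan2(R.as_matrix()[0,2],-R.as_matrix()[2,2])
X=s['tool_pos']*1000; X[:2]-=H; X=Ro.from_euler('z',4.4,degrees=True).apply(X); print(X,np.degrees(th),np.round(clear(X[[0,2]],th),1))
n='scene'; im,d=viewer.grab_frame(n); save('s7',cv2.resize(im[100:300,200:440],None,fx=3,fy=3))
```

```text
[-0.22159375  0.19900886  1.6703067   0.06732678  0.78825661 -1.69746371] 0.013382128366396585 0.02480999618159537 [-0.30577961  0.46717972 -0.05325841] [ 0.69347509 -0.06600746  0.22759689]
[140.33060696 -12.2776127  227.59689065] 27.751386692194615 [161.7 134.3  99.  103.6 141.2 165.7]
```

View pics/s7.png

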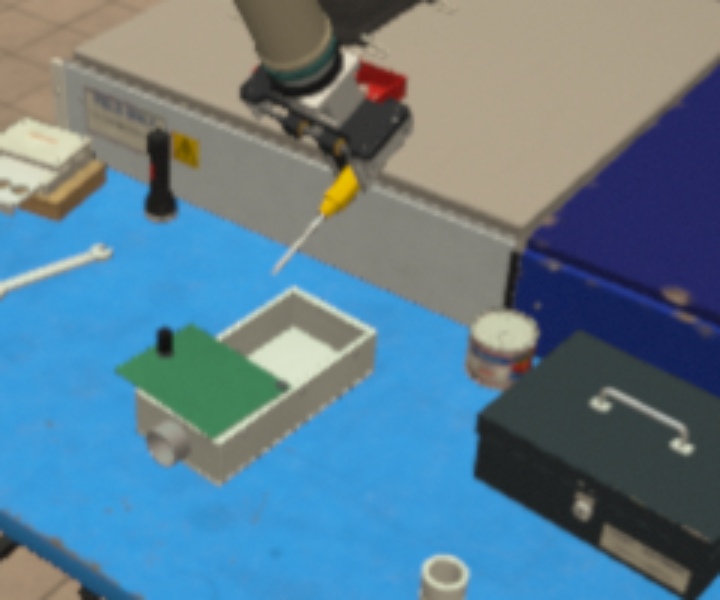

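The whole screwdriver is held above the housing, with its tip at about (275,272) in the crop. The tip is roughly 10 cm above the housing's top. The cover is a quarter turn open, and the measured force is about zero.

```bash
python3 -c "
from workcell import ticket
print(ticket.hand_in())"
```

```text
the job is handed in; nothing more can be done
None
```

I swivelled the cover about a quarter turn open (within roughly 3°), brought the screwdriver out handle first with no jamming forces measured, and handed the job in at about 11 s with it held still about 10 cm above the housing's top.

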